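Mount the product camera on its dovetail rail and lock it

TASK

Get the shop's product camera ready for its picture: slide its saddle onto the dovetail rail from the rail's open end, lens leading, gently and without forcing it, until you feel its front touch the stop collar; do not ram it. Then tighten the clamp knob at the saddle's side clockwise until the clamp grips the rail snugly - hand tight, not wrenched - with the saddle still up against the stop, and let go. Leave everything else on the table where it stands.

Things in the scene. Friction and masses are not known exactly. Their poses are not given: they have to be found in the camera images.
- saddle: Loose camera saddle, 0.36-0.58 kg, on the table: dark steel carriage 104 long (x), 76 wide (y), black camera on top, 79 high in all. Origin: middle of the undersides of its two jaws, on which it stands. +x leads onto the rail (lens side), +y is the knob side, z up. Plate top at z 29; the clamp ear reaches x -56 to -12, y to 84. Centre of mass within 15 of (5, 5, 30).
- camera_grip (a point): Middle of the camera body, at (22, 0, 58) of the saddle. The body is 62 wide along the saddle's y, 34 along x, from z 33 to 79 of the saddle, flat sided: hold it across the 62 mm from above. The lens, 40 across, stands out in front to x = 58.
- knob_grip (a point): On the clamp knob's upright axis, at (-34, 66, 54) of the saddle, the height to grip. Round fluted black knob, 38 across, head from z 36 to 64 of the saddle, over the ear (top at z 29). Clockwise from above tightens. Steady drag about 0.15 N m either way; it stays where left. As it bites, it draws saddle and knob up to 3 toward the knob side: give way. The camera's nearest corner is 52 from the axis.
- clamp_pad: Brass pad inside the saddle's knob side that the knob drives onto the rail's flank; hidden, not handled. It bites after 0.4 to 2.1 rad of the knob (start unknown); then the knob's moment grows about 0.1 N m and the pad's force about 40 N per rad. Snug is 15 to 60 N: best stop when the moment is 0.09 N m over the steady drag, 0.9 rad after it began to rise.
- saddle_nose (a point): Middle of the saddle's front edge at its slot's roof, (52, 0, 19) of the saddle: comes to rest on the stop collar. The dovetail slot runs along x under the plate, open at both ends and below: roof at z 19 rides on the rail's top, 46.8 wide there, jaw flanks leaning 30 degrees inward going down, 14.5 deep.
- rail: Aluminium rail, fixed, 260 long, on two dark feet. Origin on the table under its middle; +x from its open end (mouth) to its closed end. Dovetail 44 wide on top, narrowing downward at 30 degrees for 12, on a 26 web; top 46 above the table. The saddle has 1.4 play a side, 2 up and down; friction about 0.2. Seated: saddle's origin 27 above the table on the centre line, x along the rail's x.
- rail_mouth (a point): Centre of the rail's open end, on its centre line at the height of its top (x = -130 of the rail). The last 14 mm of the dovetail taper: at the tip 2 in on each side and 2.5 down.
- stop_collar: Dark steel stop collar fixed on the rail, 22 long, 62 wide, 11 above the rail's top. Origin: rail's top centre line, in the collar's face toward the mouth, where the saddle's nose comes to rest. x as the rail's.
- bell: Bystander, to be left alone: brass hand bell, 62 across, 100 tall, standing upright on the white sweep board (mm); origin at the middle of its underside
- mill: Bystander, to be left alone: turned wooden pepper mill, 55 across, 162 tall, upright (mm); origin at the middle of its underside
- candle_a: Bystander, to be left alone: candle in a round tin, 63 across, 43 tall (mm); origin at the middle of its underside
- candle_b: Bystander, to be left alone: candle in a round tin, 60 across, 41 tall (mm); origin at the middle of its underside
- soap_bar: Bystander, to be left alone: cream bar of soap, 51x75x25, lying flat (mm); origin at the middle of its underside
- tumbler: Bystander, to be left alone: pink glass tumbler, 69 across, 100 tall, upright (mm); origin at the middle of its underside
- matches: Bystander, to be left alone: small box of matches, 36x54x14, lying flat (mm); origin at the middle of its underside

How it is judged:
By the outcome, as a careful person would: the job done as asked, in the order asked, and still so for the second after the job is handed in, with the robot touching nothing.
It also fails if it takes over 72 s, if anything falls off the work surface, if the arm or the gripper's body presses on something with over 40 N, if the wrist force passes 120 N, or if a joint passes its speed limit or range.

ROBOT

A 6-joint arm with a two-finger parallel gripper is mounted at the origin on a cart in front of the work surface, level with it; the furniture and walls round the work are solid. World frame = base frame: x ahead of the robot, y to its left, z up, the work surface at z = 0. Lengths are in m, angles in degrees, forces in N, time in s.
With the tool pointing down it reaches from about 0.4 to 0.825 m from the base axis. Payload 7 kg.
Tool frame: the origin (TCP) lies on the centre line of the jaws, within the pads' length; the fingertips stand 22 mm ahead of it and the grasp point (between the pads) lies 3 mm ahead of it; z points along the fingers, y is the line along which they close (so a half turn about z gives the same grasp; the last joint's range is limited). The gripper opens to 88 mm and grips with 3 to 60 N. Pads are 19 mm wide; open, the fingers measure 130 mm over their backs; the gripper's body (78 mm by 193 mm) begins 47 mm behind the grasp point.
Start: joints at [16.507, 20.546, 0.682, 0, -70.136, -16.507], TCP at [0.675, -0, 0.249] pointing down, gripper open.
Joint ranges: [-176.03, 176.03], [-82.01, 121.73], [-58.28, 71.71], [-173.87, 95.51], [-174.79, -0.11], [-173.66, 173.66]. Speed limits (degrees/s): [136.94, 136.94, 172.46, 180, 180, 180].

INTERFACE

Orientations are given as [roll, pitch, yaw] about the fixed x, y, z axes, in that order (R = Rz(yaw) Ry(pitch) Rx(roll)).
In Python, from plant import get_state, cams, r gives the robot as it stands.
- The arm moves only by the tool apply_moves, never from a script. Its argument "targets" is a list of rows, each an object with "dp": the shift along the world's x, y, z in m, a list of three; "yaw": the turn about the world's z in degrees. In form: [{"dp": [x, y, z], "yaw": yaw}, ...]. A call has 1 to 20 rows; each row is the pose to reach, as a shift and turn from the pose commanded when the call began; what a row does not reach only later rows make up. A row lasts 1/12 s, in which the tool goes at most 41.7 mm and 7.16 degrees, less where a joint would pass 70% of its speed; a pose out of reach is approached as far as the arm can. A call with a gripper value outside its range is refused whole. "grip" is the gripper command: -1 is fully open, 1 is shut, values between are in proportion, set as the call begins (left out, the last holds). The fingers move at their own pace and stop on an object; "squeeze" is the grip in N (left out, the last holds). Time passes only in rows, so rows that repeat a pose let the fingers close. It gives the time, the measured TCP pose, the force, the opening and the grip force at its end, in the units of the state.
- get_state(): the state, without advancing time (a new reading comes with each control period).
- cams.capture(name): name is "scene" or "side" or "wrist"; returns a dict with "image" (480x640x3 uint8, red, green, blue), "range_z" (480x640 float32, m along the optical axis (not along the pixel's ray), 0 where there is no reading), "fx", "fy", "cx", "cy" (pixels), "R" (3x3) and "t" (3): a world point X has camera coordinates R X + t; the wrist camera has in their place "T_tool_cam" (4x4, takes a point from camera to tool coordinates, whose origin is the TCP and whose axes are the flange's). Camera axes: x right, y down, z forward; pixel columns grow to the right and rows downward; lengths in m; the calibration is good to about 2 mm. A picture is of the moment at which its call begins: read the wrist's pose just before it.
- r.close_job(): hands the job in; it is judged then, once.
The state is a dict: "time_s": time; "joints": joint angles; "qd": joint speeds; "joint_torque": joint torques, N m; "tcp_pos": TCP position; "eef_rot": TCP orientation; "contact_force": force on the tool from outside, world axes, zero at the start; "moment": the same for the moment, N m; "gripper_width": finger opening in m; "gripper_force": force on a finger pad.
Only numpy, scipy, OpenCV 4.12 (cv2) and the standard library are available. Lean on these libraries where they do the work, as an engineer would, in place of code of your own. Each camera call takes 0.05 s, during which the arm holds its last target. There are 200 camera calls.

## Working session

There is one attempt and no reset: what is moved stays moved. The work goes in short steps, Python scripts to look and compute and a tool call to move; the robot and the scene stay as the last step left them, time stands still between calls to the robot, and variables do not carry over. Pictures are saved under pics/ and viewed, at most 10 in all, crops included, and the job is handed in when it is done.

Besides the shell and the picture viewer there is one more tool, called after ">>>" as a command line: name --argument value ..., lists and objects as JSON in quotes. apply_moves: Moves the arm, as the interface text tells. Its arguments: {"type":"object","properties":{"targets":{"type":"array","items":{"type":"object","properties":{"dp":{"type":"array","items":{"type":"number"}},"yaw":{"type":"number"}}}},"grip":{"type":"number"},"squeeze":{"type":"number"}},"required":["targets"]}

```bash
mkdir -p pics; ls; python3 - <<'E'
from plant import get_state,cams,r
import cv2,numpy as np
print(get_state())
for n in ("scene","side"):
    c=cams.capture(n); np.savez('/tmp/'+n,**c); cv2.imwrite(f'pics/{n}.png',c['image'][:,:,::-1])
E
```

```text
pics
{'time_s': 0.0, 'joints': array([ 1.65076271e+01,  2.05919463e+01,  6.33207583e-01, -1.94995714e-02,
       -7.01356275e+01, -1.65087524e+01]), 'qd': array([-0.03193259, -0.04547807, -0.07887389,  0.04584086, -0.05211394,
       -0.04936614]), 'joint_torque': array([-8.00930356e-04, -5.82726967e+01,  2.93058443e+01,  6.99745238e+00,
        6.93249181e-03, -2.06530804e-04]), 'tcp_pos': array([ 6.74544710e-01, -1.96948491e-05,  2.47614537e-01]), 'eef_rot': array([ 1.79904315e+02, -9.24275216e-03, -9.00077585e+01]), 'contact_force': array([-0.4851967 , -0.23866524,  0.58930485]), 'moment': array([-0.01849644,  0.01045133, -0.0340471 ]), 'gripper_force': 0.0, 'gripper_width': 0.08754919610299773}
```

View pics/scene.png

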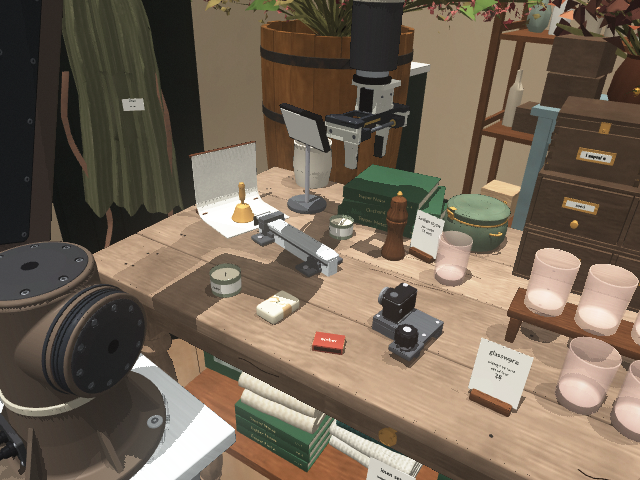

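View pics/side.png

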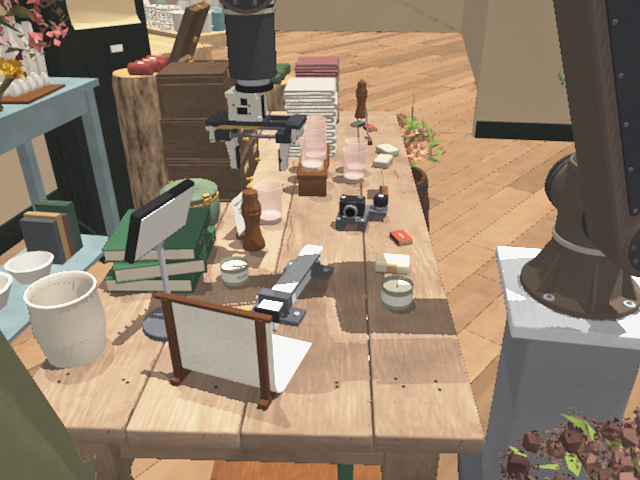

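The scene view shows the saddle at about (405,320), lens toward the rail. The rail runs from its mouth at (335,265) to the collar at (265,225). Next I'll build a top-down map from both depth images.

```bash
cat > h.py <<'E'
import numpy as np
def cloud(c,R=None,t=None):
    z=c['range_z'];v,u=np.nonzero(z>0);d=z[v,u]
    P=np.stack([(u-c['cx'])/c['fx']*d,(v-c['cy'])/c['fy']*d,d],1)
    if R is None: R,t=c['R'],c['t']
    return (P-t)@R, c['image'][v,u]
E
python3 - <<'E'
import numpy as np,cv2
from h import *
S=1000;x0,x1,y0,y1=.35,.9,-.4,.4
H=np.full((int((x1-x0)*S),int((y1-y0)*S)),-1.);I=np.zeros(H.shape+(3,),np.uint8)
for n in("scene","side"):
    P,C=cloud(dict(np.load(f'/tmp/{n}.npz')))
    k=(P[:,0]>x0)&(P[:,0]<x1)&(P[:,1]>y0)&(P[:,1]<y1)&(P[:,2]<.18)&(P[:,2]>-.02)
    P,C=P[k],C[k];o=np.argsort(P[:,2]);P,C=P[o],C[o]
    i=((x1-P[:,0])*S).astype(int).clip(0,H.shape[0]-1);j=((y1-P[:,1])*S).astype(int).clip(0,H.shape[1]-1)
    for di in(0,1):
      for dj in(0,1):
        a=(i+di).clip(0,H.shape[0]-1);b=(j+dj).clip(0,H.shape[1]-1)
        m=P[:,2]>H[a,b]-.001
        I[a[m],b[m]]=C[m][:,::-1];H[a[m],b[m]]=P[m,2]
for g in range(0,800,100): cv2.line(I,(g,0),(g,549),(0,255,255),1); cv2.putText(I,f"y{.4-g/1000:.1f}",(g,545),0,.4,(0,255,0))
for g in range(50,550,100): cv2.line(I,(0,g),(799,g),(0,255,255),1); cv2.putText(I,f"x{.9-g/1000:.2f}",(0,g),0,.4,(0,255,0))
cv2.imwrite('pics/top.png',I);np.save('/tmp/H.npy',H)
E
```

```text
(no output)
```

View pics/top.png

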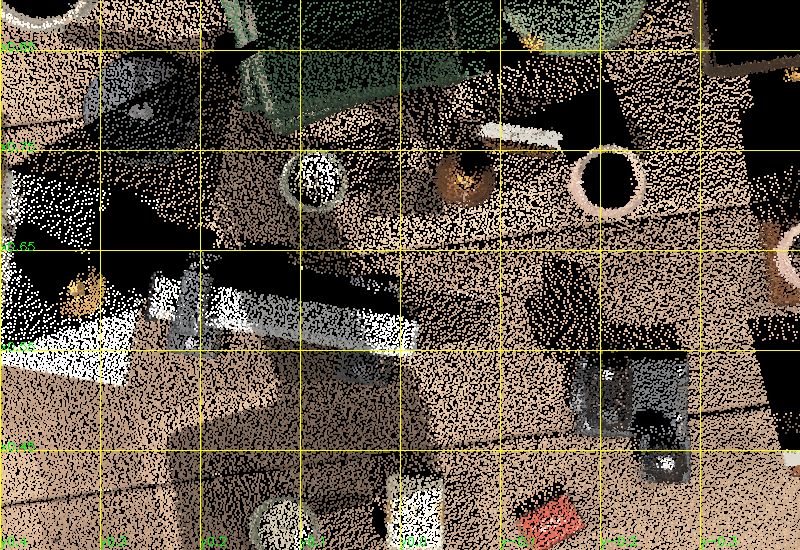

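The map shows the rail mouth near (x .56, y -.02), with the rail running toward +y to the collar near y .2. The saddle is near (.52,-.22), lens toward +y and knob toward -x. Now I'll fit both.

```bash
python3 - <<'E'
import numpy as np,cv2
from h import *
Ps=[cloud(dict(np.load(f'/tmp/{n}.npz')))[0] for n in("scene","side")]
def sel(P,b): return P[np.all((P>np.array(b[::2]))&(P<np.array(b[1::2])),1)]
for n,P in zip(("scene","side"),Ps):
    t=sel(P,(.4,.5,-.15,.1,-.02,.02));print(n,'table z',np.median(t[:,2]))
    for nm,b in (('railtop',(.5,.66,-.05,.18,.042,.050)),('collartop',(.52,.66,.15,.25,.054,.062)),('camtop',(.4,.6,-.35,-.15,.074,.086)),('knobtop',(.38,.47,-.32,-.2,.060,.068)),('plate',(.4,.6,-.35,-.15,.025,.033))):
        Q=sel(P,b)
        if len(Q)<15: print(nm,len(Q));continue
        r=cv2.minAreaRect((Q[:,:2]*1000).astype(np.float32));print(nm,len(Q),[np.round(a,1) for a in r],np.round(np.median(Q[:,2])*1e3,1), (Q[:,:2].min(0)*1e3).round(),(Q[:,:2].max(0)*1e3).round())
    Q=sel(P,(.5,.66,-.01,.17,.042,.050))
    ys=np.arange(-.01,.17,.02)
    for y in ys:
        q=Q[abs(Q[:,1]-y-.01)<.01]
        if len(q)>5: print(' y%.3f x %.4f..%.4f'%(y+.01,*np.percentile(q[:,0],[3,97])),len(q))
E
```

```text
scene table z -0.0010510154488380487
railtop 794 [array([577.4,  83.5]), array([200.7,  42.3]), np.float64(81.0)] 44.7 [543. -18.] [613. 180.]
collartop 119 [array([598.1, 204.8]), array([24.3, 65.6]), np.float64(80.0)] 56.1 [565. 189.] [632. 219.]
camtop 393 [array([ 502.4, -213.5]), array([34.6, 62.1]), np.float64(88.8)] 77.7 [ 472. -231.] [ 533. -196.]
knobtop 203 [array([ 435.2, -267.8]), array([34.4, 33.6]), np.float64(52.4)] 62.8 [ 419. -285.] [ 453. -251.]
plate 1168 [array([ 479.7, -235.1]), array([127.5, 108.2]), np.float64(1.4)] 27.8 [ 417. -290.] [ 543. -181.]
 y0.000 x 0.5454..0.5830 92
 y0.020 x 0.5468..0.5856 91
 y0.040 x 0.5512..0.5902 87
 y0.060 x 0.5547..0.5923 85
 y0.080 x 0.5571..0.5956 82
 y0.100 x 0.5606..0.5980 79
 y0.120 x 0.5630..0.6009 72
 y0.140 x 0.5672..0.6053 74
 y0.160 x 0.5707..0.6093 72
side table z 0.0007659327504217809
railtop 915 [array([577.1,  85.1]), array([195.1,  41.3]), np.float64(80.6)] 46.8 [544. -13.] [613. 179.]
collartop 264 [array([597.2, 210.1]), array([26.6, 63.2]), np.float64(80.3)] 58.1 [566. 193.] [630. 228.]
camtop 179 [array([ 503.5, -201.7]), array([46.3, 62. ]), np.float64(84.2)] 79.1 [ 473. -227.] [ 535. -178.]
knobtop 73 [array([ 436.5, -261.7]), array([33.7, 38.8]), np.float64(13.6)] 63.7 [ 421. -282.] [ 455. -241.]
plate 335 [array([ 478.4, -224.7]), array([156.8,  84.6]), np.float64(40.5)] 29.3 [ 419. -288.] [ 542. -171.]
 y0.000 x 0.5452..0.5816 64
 y0.020 x 0.5471..0.5855 87
 y0.040 x 0.5506..0.5880 84
 y0.060 x 0.5534..0.5921 95
 y0.080 x 0.5570..0.5954 96
 y0.100 x 0.5601..0.5986 98
 y0.120 x 0.5638..0.6022 106
 y0.140 x 0.5669..0.6039 110
 y0.160 x 0.5710..0.6086 113
```

>>> apply_moves --targets '[{"dp": [-0.01,-0.005,0]},{"dp": [-0.035,-0.015,0]},{"dp": [-0.065,-0.03,0]},{"dp": [-0.09,-0.045,0]},{"dp": [-0.1,-0.05,0]},{"dp": [-0.1,-0.05,0]},{"dp": [-0.1,-0.05,0]}]' --grip -1

```text
$.targets[0]: bad value
```

```bash
cat >> h.py <<'E'
from scipy.spatial.transform import Rotation as Ro
def wrist(name):
    from plant import get_state,cams
    import cv2
    s=get_state();c=dict(cams.capture('wrist'));T=np.eye(4)
    T[:3,:3]=Ro.from_euler('xyz',s['eef_rot'],degrees=True).as_matrix();T[:3,3]=s['tcp_pos']
    W=T@c['T_tool_cam'];c['R']=W[:3,:3].T;c['t']=-W[:3,:3].T@W[:3,3]
    np.savez('/tmp/'+name,**c);cv2.imwrite(f'pics/{name}.png',c['image'][:,:,::-1]);return s,c
E
python3 - <<'E'
from h import *
s,c=wrist('w1');print(s['tcp_pos'],s['eef_rot'],c['T_tool_cam'].round(3))
E
```

```text
[6.74610120e-01 3.83199477e-06 2.47727531e-01] [ 1.79916241e+02 -6.67917504e-03 -9.00047556e+01] [[-0.001 -0.968 -0.253  0.067]
 [ 1.    -0.001  0.     0.001]
 [-0.    -0.253  0.968 -0.136]
 [ 0.     0.     0.     1.   ]]
```

View pics/w1.png

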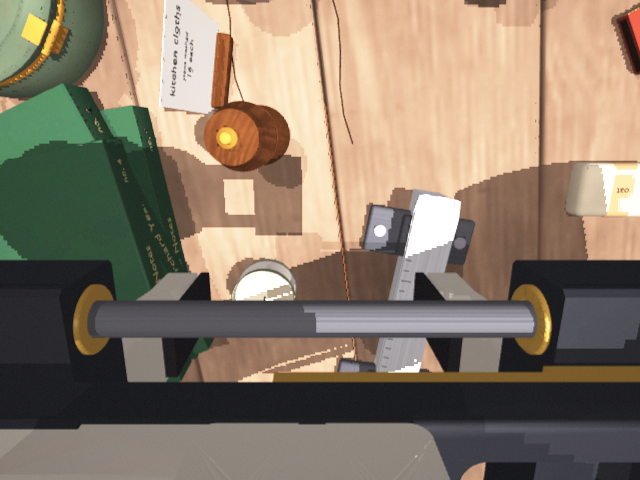

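The wrist camera sees ahead toward -y, with the rail mouth near (430,200). The move was refused because it lacked yaw.

>>> apply_moves --targets '[{"dp": [-0.01,0.005,0],"yaw": 0},{"dp": [-0.035,0.015,0],"yaw": 0},{"dp": [-0.065,0.03,0],"yaw": 0},{"dp": [-0.09,0.04,0],"yaw": 0},{"dp": [-0.1,0.05,0],"yaw": 0},{"dp": [-0.1,0.05,0],"yaw": 0},{"dp": [-0.1,0.05,0],"yaw": 0}]' --grip -1

```text
time_s: 0.73
tcp_pos: [0.5747, 0.0507, 0.2492]
eef_rot: [-179.9, 0.0, -89.9]
contact_force: [0.3, -0.8, 0.3]
gripper_width: 0.088
gripper_force: 0.0
```

```bash
python3 - <<'E'
from h import *
s,c=wrist('w2');print(s['tcp_pos'],s['eef_rot'])
E
```

```text
[0.57465954 0.05065375 0.24924423] [-1.79931561e+02  2.23721855e-02 -8.99088938e+01]
```

>>> apply_moves --targets '[{"dp": [-0.005,-0.015,0],"yaw": 0},{"dp": [-0.015,-0.045,0],"yaw": 0},{"dp": [-0.025,-0.08,0],"yaw": 0},{"dp": [-0.04,-0.115,0],"yaw": 0},{"dp": [-0.055,-0.15,0],"yaw": 0},{"dp": [-0.065,-0.18,0],"yaw": 0},{"dp": [-0.07,-0.19,0],"yaw": 0},{"dp": [-0.07,-0.19,0],"yaw": 0},{"dp": [-0.07,-0.19,0],"yaw": 0}]'

```text
time_s: 1.53
tcp_pos: [0.505, -0.1412, 0.2484]
eef_rot: [180.0, -0.0, -90.1]
contact_force: [0.2, 0.4, -0.3]
gripper_width: 0.0877
gripper_force: 0.0
```

```bash
python3 - <<'E'
from h import *
import cv2
s,c=wrist('w3');print(s['tcp_pos'],s['eef_rot'])
a=np.load('/tmp/w2.npz')['image'];b=c['image']
im=np.hstack([a,b])[:260,:,::-1]
cv2.imwrite('pics/w23.png',cv2.resize(np.vstack([a[:300],b[:300]])[:,:,::-1],(640,600)))
E
```

```text
[ 0.50498937 -0.1411582   0.24839253] [ 1.79991017e+02 -2.08294791e-03 -9.01438411e+01]
```

View pics/w23.png

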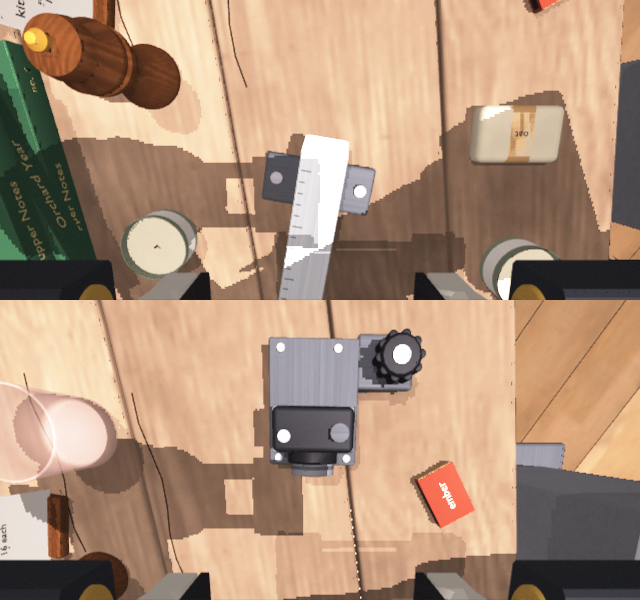

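Top half: the rail mouth tip is at about (327,137). Bottom half: the saddle plate spans x 270-357, with the camera body at (313,428) and the knob at (402,355). Fitting these in the wrist clouds.

```bash
python3 - <<'E'
import numpy as np,cv2
from h import *
def sel(P,b): return P[np.all((P>np.array(b[::2]))&(P<np.array(b[1::2])),1)]
def rect(nm,Q):
    r=cv2.minAreaRect((Q[:,:2]*1000).astype(np.float32));print(nm,len(Q),[np.round(a,1) for a in r],np.round(np.median(Q[:,2])*1e3,1))
A,_=cloud(dict(np.load('/tmp/w2.npz')));B,_=cloud(dict(np.load('/tmp/w3.npz')))
print('tableA',np.median(sel(A,(.45,.5,-.05,.05,-.02,.02))[:,2]),'tableB',np.median(sel(B,(.42,.46,-.2,-.15,-.02,.02))[:,2]))
Q=sel(A,(.5,.66,-.06,.08,.0435,.0495));rect('rail',Q)
E=[]
for y in np.arange(-.03,.06,.01):
    q=Q[abs(Q[:,1]-y)<.005]
    if len(q)>20: e=np.percentile(q[:,0],[1,99]);E.append((y,*e));print('%.3f %.4f %.4f mid %.4f w %.4f'%(y,*e,e.mean(),e[1]-e[0]), 'z %.4f'%np.median(q[:,2]))
Q=sel(A,(.5,.66,-.06,.08,.040,.0495));print('tip ymin',np.sort(Q[:,1])[:8].round(4))
for nm,z,b in (('cam',.079,(.4,.6,-.3,-.15)),('knob',.064,(.38,.47,-.32,-.2)),('plate',.029,(.485,.56,-.3,-.15))):
    rect(nm,sel(B,(*b,z-.004,z+.004)))
Q=sel(B,(.4,.6,-.35,-.15,.025,.033))
for x in np.arange(.48,.54,.01): q=Q[abs(Q[:,0]-x)<.004];print('x%.3f ymin %.4f'%(x,np.percentile(q[:,1],1)),len(q))
for y in np.arange(-.285,-.235,.01): q=Q[(abs(Q[:,1]-y)<.004)&(Q[:,0]>.46)];print('y%.3f xmax %.4f'%(y,np.percentile(q[:,0],99)),len(q))
# obstacles high near path
for n in("scene","side"):
    P,_=cloud(dict(np.load(f'/tmp/{n}.npz')));q=sel(P,(.45,.78,-.25,.3,.1,.2));h=np.unique((q*20).astype(int),axis=0,return_counts=True);print(n,[(tuple(a/20),b) for a,b in zip(*h) if b>20])
E
```

```text
tableA 5.406663415357963e-06 tableB 6.492751311442604e-05
rail 4614 [array([569.1,  36.2]), array([94.6, 40.3]), np.float64(80.8)] 45.9
-0.010 0.5460 0.5799 mid 0.5630 w 0.0339 z 0.0444
0.000 0.5450 0.5825 mid 0.5637 w 0.0375 z 0.0453
0.010 0.5454 0.5846 mid 0.5650 w 0.0391 z 0.0459
0.020 0.5469 0.5860 mid 0.5665 w 0.0392 z 0.0460
0.030 0.5487 0.5878 mid 0.5682 w 0.0392 z 0.0460
0.040 0.5504 0.5897 mid 0.5700 w 0.0392 z 0.0460
0.050 0.5518 0.5915 mid 0.5717 w 0.0398 z 0.0460
tip ymin [-0.0129 -0.0129 -0.0121 -0.0121 -0.0121 -0.0121 -0.0121 -0.0121]
cam 3562 [array([ 503.5, -204.6]), array([42.9, 61.8]), np.float64(88.6)] 78.8
knob 1767 [array([ 436.7, -263.5]), array([38.1, 36.1]), np.float64(3.5)] 63.7
plate 4775 [array([ 513.3, -231.2]), array([103.6,  56.4]), np.float64(89.9)] 28.9
x0.480 ymin -0.2816 733
x0.490 ymin -0.2818 625
x0.500 ymin -0.2825 647
x0.510 ymin -0.2825 675
x0.520 ymin -0.2826 646
x0.530 ymin -0.2823 751
x0.540 ymin -0.2818 541
y-0.285 xmax 0.5383 222
y-0.275 xmax 0.5392 1004
y-0.265 xmax 0.5394 970
y-0.255 xmax 0.5392 944
y-0.245 xmax 0.5399 943
scene [((np.flo
[... 156 characters left out ...]
np.float64(-0.1), np.float64(0.1)), np.int64(41)), ((np.float64(0.75), np.float64(0.15), np.float64(0.15)), np.int64(76)), ((np.float64(0.75), np.float64(0.2), np.float64(0.15)), np.int64(80))]
side [((np.float64(0.7), np.float64(-0.05), np.float64(0.1)), np.int64(173)), ((np.float64(0.7), np.float64(-0.05), np.float64(0.15)), np.int64(31)), ((np.float64(0.7), np.float64(0.0), np.float64(0.1)), np.int64(212)), ((np.float64(0.75), np.float64(-0.1), np.float64(0.1)), np.int64(29)), ((np.float64(0.75), np.float64(0.15), np.float64(0.15)), np.int64(22)), ((np.float64(0.75), np.float64(0.2), np.float64(0.15)), np.int64(119)), ((np.float64(0.75), np.float64(0.25), np.float64(0.15)), np.int64(32))]
```

>>> apply_moves --targets '[{"dp": [0,-0.015,-0.005],"yaw": 0},{"dp": [-0.001,-0.045,-0.02],"yaw": -0.5},{"dp": [-0.002,-0.065,-0.045],"yaw": -0.5},{"dp": [-0.002,-0.069,-0.08],"yaw": -0.5},{"dp": [-0.002,-0.069,-0.115],"yaw": -0.5},{"dp": [-0.002,-0.069,-0.15],"yaw": -0.5},{"dp": [-0.002,-0.069,-0.175],"yaw": -0.5},{"dp": [-0.002,-0.069,-0.186],"yaw": -0.5},{"dp": [-0.002,-0.069,-0.188],"yaw": -0.5},{"dp": [-0.002,-0.069,-0.188],"yaw": -0.5}]'

```text
time_s: 2.42
tcp_pos: [0.5032, -0.2083, 0.0597]
eef_rot: [179.9, -0.0, -90.4]
contact_force: [0.6, -0.8, 0.8]
gripper_width: 0.0874
gripper_force: 0.0
```

>>> apply_moves --targets '[{"dp": [0,0,0],"yaw": 0},{"dp": [0,0,0],"yaw": 0},{"dp": [0,0,0],"yaw": 0},{"dp": [0,0,0],"yaw": 0},{"dp": [0,0,0],"yaw": 0},{"dp": [0,0,0],"yaw": 0},{"dp": [0,0,0],"yaw": 0},{"dp": [0,0,0],"yaw": 0}]' --grip 1 --squeeze 45

```text
time_s: 3.08
tcp_pos: [0.5037, -0.209, 0.0615]
eef_rot: [-179.9, -0.0, -90.5]
contact_force: [0.1, 1.9, 5.5]
gripper_width: 0.0617
gripper_force: 45.0
```

>>> apply_moves --targets '[{"dp": [0,0,0.004],"yaw": 0},{"dp": [0,0,0.016],"yaw": 0},{"dp": [0,0,0.03],"yaw": 0},{"dp": [0.002,0.006,0.038],"yaw": -1},{"dp": [0.008,0.023,0.04],"yaw": -2},{"dp": [0.015,0.045,0.04],"yaw": -3},{"dp": [0.023,0.07,0.04],"yaw": -4},{"dp": [0.031,0.095,0.04],"yaw": -5.5},{"dp": [0.04,0.12,0.04],"yaw": -7},{"dp": [0.047,0.14,0.04],"yaw": -8},{"dp": [0.05,0.15,0.04],"yaw": -8.7},{"dp": [0.0515,0.1546,0.04],"yaw": -8.7},{"dp": [0.0515,0.1546,0.04],"yaw": -8.7},{"dp": [0.0515,0.1546,0.04],"yaw": -8.7},{"dp": [0.0515,0.1546,0.04],"yaw": -8.7}]'

```text
time_s: 4.33
tcp_pos: [0.5538, -0.0552, 0.1003]
eef_rot: [179.9, -0.0, -99.2]
contact_force: [0.1, 0.0, -4.5]
gripper_width: 0.0617
gripper_force: 45.0
```

```bash
python3 - <<'E'
from h import *
from plant import get_state,cams
import cv2
s,c=wrist('w4');print(s['tcp_pos'],s['eef_rot'],s['contact_force'],s['moment'])
B,_=cloud(c);T=s['tcp_pos']
yaw=np.radians(s['eef_rot'][2]+180)
d=np.array([np.cos(yaw),np.sin(yaw)]);n=np.array([-d[1],d[0]])
Q=B-T;L=np.stack([Q[:,:2]@d+.022,Q[:,:2]@n,B[:,2]],1)  # approx saddle frame
k=(L[:,0]>-.06)&(L[:,0]<0)&(abs(L[:,1])<.035)&(abs(L[:,2]-.069)<.02)
q=L[k];A=np.c_[q[:,:2],np.ones(len(q))];co,*_=np.linalg.lstsq(A,q[:,2],rcond=None)
print('plate n',k.sum(),'slopes deg',np.degrees(co[:2]).round(2),'z at origin',co[2])
k=(L[:,0]>-.07)&(L[:,0]<.0)&(abs(L[:,1])<.06)&(abs(L[:,2]-co[2])<.004);q=L[k]
for y in(-.03,-.015,0,.015,.03): e=q[abs(q[:,1]-y)<.005];print('y',y,'xmin %.4f'%np.percentile(e[:,0],1))
for x in(-.04,-.03,-.02,-.005): e=q[abs(q[:,0]-x)<.004];print('x',x,'ymin %.4f'%np.percentile(e[:,1],1))
c=cams.capture('side');np.savez('/tmp/side2',**c);cv2.imwrite('pics/s2.png',cv2.resize(c['image'][150:330,200:440,::-1],(800,600),interpolation=cv2.INTER_CUBIC))
E
```

```text
[ 0.55379556 -0.05521758  0.10028088] [ 1.79945136e+02 -1.80354829e-02 -9.92296461e+01] [ 0.05889904  0.0163539  -4.51020958] [ 0.11450219 -0.07034881 -0.03161732]
plate n 20189 slopes deg [0.05 0.17] z at origin 0.06772078090159618
y -0.03 xmin -0.0521
y -0.015 xmin -0.0521
y 0 xmin -0.0520
y 0.015 xmin -0.0516
y 0.03 xmin -0.0516
x -0.04 ymin -0.0354
x -0.03 ymin -0.0354
x -0.02 ymin -0.0354
x -0.005 ymin -0.0359
```

View pics/s2.png

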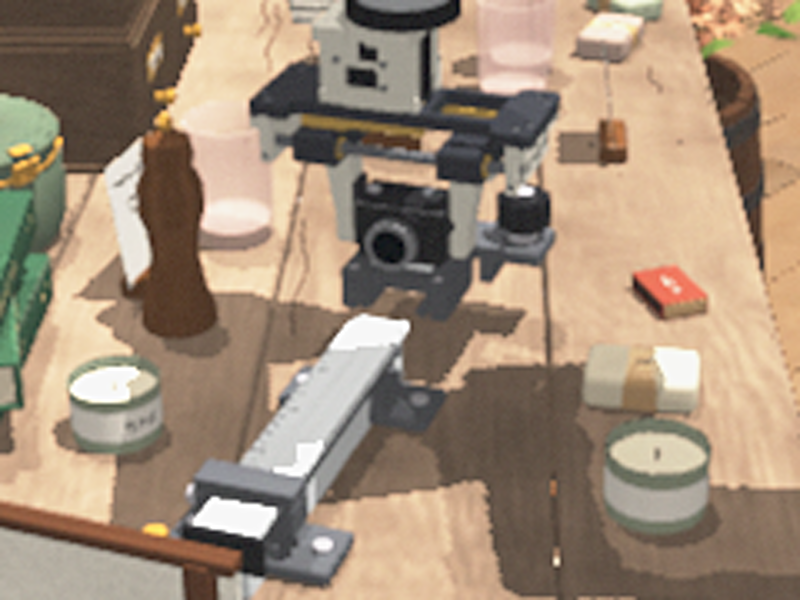

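The saddle hangs level, aligned in front of the mouth. I'll lower it and start the entry slowly.

>>> apply_moves --targets '[{"dp": [0,0,-0.004],"yaw": 0},{"dp": [0,0,-0.009],"yaw": 0},{"dp": [0,0,-0.011],"yaw": 0},{"dp": [0,0,-0.011],"yaw": 0},{"dp": [0.0005,0.003,-0.011],"yaw": 0},{"dp": [0.001,0.006,-0.011],"yaw": 0},{"dp": [0.0015,0.009,-0.011],"yaw": 0},{"dp": [0.002,0.012,-0.011],"yaw": 0},{"dp": [0.0025,0.015,-0.011],"yaw": 0},{"dp": [0.003,0.018,-0.011],"yaw": 0},{"dp": [0.003,0.02,-0.011],"yaw": 0},{"dp": [0.0035,0.022,-0.011],"yaw": 0},{"dp": [0.004,0.024,-0.011],"yaw": 0},{"dp": [0.0042,0.026,-0.011],"yaw": 0}]'

```text
time_s: 5.6
tcp_pos: [0.5587, -0.0282, 0.0896]
eef_rot: [-180.0, -0.0, -99.2]
contact_force: [-0.0, 0.1, -5.2]
gripper_width: 0.0619
gripper_force: 45.0
```

>>> apply_moves --targets '[{"dp": [0.0003,0.002,0],"yaw": 0},{"dp": [0.0006,0.004,0],"yaw": 0},{"dp": [0.001,0.006,0],"yaw": 0},{"dp": [0.0013,0.008,0],"yaw": 0},{"dp": [0.0013,0.008,0],"yaw": 0}]'

```text
time_s: 6.02
tcp_pos: [0.5601, -0.0201, 0.0896]
eef_rot: [-180.0, 0.0, -99.2]
contact_force: [-0.9, 0.5, -5.6]
gripper_width: 0.0616
gripper_force: 45.0
```

>>> apply_moves --targets '[{"dp": [0.0005,0.003,0],"yaw": 0},{"dp": [0.001,0.006,0],"yaw": 0},{"dp": [0.0015,0.009,0],"yaw": 0},{"dp": [0.0019,0.012,0],"yaw": 0},{"dp": [0.0024,0.015,0],"yaw": 0},{"dp": [0.0029,0.018,0],"yaw": 0},{"dp": [0.0034,0.021,0],"yaw": 0},{"dp": [0.0039,0.024,0],"yaw": 0},{"dp": [0.0044,0.027,0],"yaw": 0},{"dp": [0.0049,0.03,0],"yaw": 0}]'

```text
time_s: 6.85
tcp_pos: [0.565, 0.0099, 0.0896]
eef_rot: [-180.0, 0.0, -99.2]
contact_force: [0.7, -0.9, -5.9]
gripper_width: 0.0618
gripper_force: 45.0
```

>>> apply_moves --targets '[{"dp": [0.0005,0.003,0],"yaw": 0},{"dp": [0.0011,0.007,0],"yaw": 0},{"dp": [0.0018,0.011,0],"yaw": 0},{"dp": [0.0024,0.015,0],"yaw": 0},{"dp": [0.0031,0.019,0],"yaw": 0},{"dp": [0.0037,0.023,0],"yaw": 0},{"dp": [0.0044,0.027,0],"yaw": 0},{"dp": [0.005,0.031,0],"yaw": 0},{"dp": [0.0057,0.035,0],"yaw": 0},{"dp": [0.0063,0.039,0],"yaw": 0},{"dp": [0.0068,0.042,0],"yaw": 0}]'

```text
time_s: 7.77
tcp_pos: [0.5721, 0.052, 0.0896]
eef_rot: [-180.0, 0.0, -99.2]
contact_force: [3.3, -1.8, -8.0]
gripper_width: 0.0614
gripper_force: 44.9
```

>>> apply_moves --targets '[{"dp": [0.0006,0,-0.0004],"yaw": 0},{"dp": [0.001,0.003,-0.0005],"yaw": 0},{"dp": [0.0017,0.007,-0.0005],"yaw": 0},{"dp": [0.0024,0.011,-0.0005],"yaw": 0},{"dp": [0.0031,0.015,-0.0005],"yaw": 0},{"dp": [0.0037,0.019,-0.0005],"yaw": 0},{"dp": [0.0044,0.023,-0.0005],"yaw": 0},{"dp": [0.0051,0.027,-0.0005],"yaw": 0},{"dp": [0.0057,0.031,-0.0005],"yaw": 0},{"dp": [0.0064,0.035,-0.0005],"yaw": 0}]'

```text
time_s: 8.6
tcp_pos: [0.578, 0.087, 0.089]
eef_rot: [180.0, -0.0, -99.2]
contact_force: [-0.6, -0.2, -5.1]
gripper_width: 0.0619
gripper_force: 45.0
```

```bash
python3 - <<'E'
from h import *
from plant import get_state,cams
s=get_state();print(s['contact_force'],s['moment'],s['tcp_pos'])
c=cams.capture('side');P,_=cloud(c)
for y in np.arange(.10,.26,.01):
    q=P[(abs(P[:,1]-y)<.005)&(P[:,2]>.035)&(P[:,2]<.075)&(P[:,0]>.5)&(P[:,0]<.66)]
    if len(q):print('%.3f'%y,len(q),np.percentile(q[:,2],[10,50,90]).round(4),np.percentile(q[:,0],[2,98]).round(4))
E
```

```text
[-0.60770798 -0.19094136 -5.12636955] [ 0.09091637 -0.04028657  0.05724081] [0.57804061 0.08701158 0.0890269 ]
0.100 103 [0.0454 0.0583 0.0713] [0.5363 0.6168]
0.110 243 [0.044  0.0559 0.068 ] [0.542 0.618]
0.120 227 [0.0398 0.0497 0.07  ] [0.5443 0.5998]
0.130 60 [0.0454 0.0471 0.049 ] [0.5492 0.603 ]
0.140 56 [0.0448 0.0471 0.048 ] [0.5666 0.6043]
0.150 53 [0.0456 0.0471 0.0485] [0.568  0.6064]
0.160 57 [0.0452 0.0466 0.0487] [0.5704 0.6075]
0.170 63 [0.0446 0.0471 0.0484] [0.5709 0.6101]
0.180 43 [0.0457 0.047  0.0482] [0.5728 0.6106]
0.190 3 [0.0477 0.0479 0.0565] [0.5767 0.6215]
0.200 66 [0.0502 0.0579 0.0597] [0.566  0.6353]
0.210 159 [0.0408 0.0575 0.0594] [0.5661 0.6352]
0.220 259 [0.0422 0.051  0.0585] [0.5682 0.6258]
0.230 75 [0.0448 0.0468 0.0497] [0.57   0.6199]
0.240 78 [0.0452 0.0467 0.0482] [0.5825 0.6249]
0.250 144 [0.0384 0.0434 0.047 ] [0.5799 0.6272]
```

>>> apply_moves --targets '[{"dp": [0.0005,0.003,0],"yaw": 0},{"dp": [0.0012,0.0075,0],"yaw": 0},{"dp": [0.002,0.012,0],"yaw": 0},{"dp": [0.0027,0.0165,0],"yaw": 0},{"dp": [0.0034,0.021,0],"yaw": 0},{"dp": [0.0042,0.0255,0],"yaw": 0},{"dp": [0.0049,0.03,0],"yaw": 0},{"dp": [0.0056,0.034,0],"yaw": 0},{"dp": [0.006,0.037,0],"yaw": 0},{"dp": [0.0065,0.04,0],"yaw": 0}]'

```text
time_s: 9.48
tcp_pos: [0.5846, 0.1269, 0.089]
eef_rot: [180.0, -0.0, -99.2]
contact_force: [-0.3, -0.0, -4.6]
gripper_width: 0.0621
gripper_force: 45.0
```

>>> apply_moves --targets '[{"dp": [0.0003,0.002,0],"yaw": 0},{"dp": [0.0008,0.005,0],"yaw": 0},{"dp": [0.0013,0.008,0],"yaw": 0},{"dp": [0.0018,0.011,0],"yaw": 0},{"dp": [0.0023,0.014,0],"yaw": 0},{"dp": [0.0028,0.017,0],"yaw": 0},{"dp": [0.0031,0.019,0],"yaw": 0},{"dp": [0.0033,0.02,0],"yaw": 0}]'

```text
time_s: 10.15
tcp_pos: [0.588, 0.147, 0.0891]
eef_rot: [-180.0, 0.0, -99.2]
contact_force: [-0.2, 0.5, -5.7]
gripper_width: 0.0619
gripper_force: 45.0
```

Now a creep at 1 mm per row, in short calls.

>>> apply_moves --targets '[{"dp": [0.0002,0.001,0],"yaw": 0},{"dp": [0.0003,0.002,0],"yaw": 0},{"dp": [0.0005,0.003,0],"yaw": 0},{"dp": [0.0007,0.004,0],"yaw": 0},{"dp": [0.0008,0.005,0],"yaw": 0},{"dp": [0.001,0.006,0],"yaw": 0},{"dp": [0.0011,0.007,0],"yaw": 0},{"dp": [0.0013,0.008,0],"yaw": 0},{"dp": [0.0015,0.009,0],"yaw": 0},{"dp": [0.0016,0.01,0],"yaw": 0}]'

```text
time_s: 10.98
tcp_pos: [0.5895, 0.1567, 0.0891]
eef_rot: [180.0, -0.0, -99.2]
contact_force: [-0.9, 0.2, -3.7]
gripper_width: 0.0617
gripper_force: 45.0
```

>>> apply_moves --targets '[{"dp": [0.0002,0.001,0],"yaw": 0},{"dp": [0.0003,0.002,0],"yaw": 0},{"dp": [0.0005,0.003,0],"yaw": 0}]'

```text
time_s: 11.23
tcp_pos: [0.59, 0.1597, 0.089]
eef_rot: [180.0, -0.0, -99.2]
contact_force: [0.3, 0.4, -4.8]
gripper_width: 0.0619
gripper_force: 45.0
```

>>> apply_moves --targets '[{"dp": [0.0002,0.001,0],"yaw": 0},{"dp": [0.0003,0.002,0],"yaw": 0},{"dp": [0.0003,0.002,0],"yaw": 0}]'

```text
time_s: 11.48
tcp_pos: [0.5903, 0.1618, 0.0891]
eef_rot: [-180.0, 0.0, -99.2]
contact_force: [-0.7, 0.5, -4.8]
gripper_width: 0.062
gripper_force: 45.0
```

>>> apply_moves --targets '[{"dp": [0.0001,0.0007,0],"yaw": 0},{"dp": [0.0002,0.0014,0],"yaw": 0},{"dp": [0.0002,0.0014,0],"yaw": 0}]'

```text
time_s: 11.73
tcp_pos: [0.5905, 0.1631, 0.0891]
eef_rot: [-180.0, 0.0, -99.2]
contact_force: [0.2, -0.4, -4.9]
gripper_width: 0.0616
gripper_force: 45.0
```

>>> apply_moves --targets '[{"dp": [0.0001,0.0007,0],"yaw": 0},{"dp": [0.0002,0.0014,0],"yaw": 0},{"dp": [0.0002,0.0014,0],"yaw": 0}]'

```text
time_s: 11.98
tcp_pos: [0.5907, 0.1645, 0.0891]
eef_rot: [-180.0, 0.0, -99.2]
contact_force: [-0.0, -0.4, -5.6]
gripper_width: 0.0615
gripper_force: 45.0
```

>>> apply_moves --targets '[{"dp": [0.0001,0.0007,0],"yaw": 0},{"dp": [0.0002,0.0014,0],"yaw": 0},{"dp": [0.0002,0.0014,0],"yaw": 0}]'

```text
time_s: 12.23
tcp_pos: [0.5909, 0.1659, 0.0891]
eef_rot: [-180.0, 0.0, -99.2]
contact_force: [0.3, -0.5, -4.6]
gripper_width: 0.0616
gripper_force: 45.0
```

>>> apply_moves --targets '[{"dp": [0.0001,0.0007,0],"yaw": 0},{"dp": [0.0002,0.0012,0],"yaw": 0},{"dp": [0.0002,0.0012,0],"yaw": 0}]'

```text
time_s: 12.48
tcp_pos: [0.5911, 0.1671, 0.0891]
eef_rot: [-180.0, 0.0, -99.2]
contact_force: [-0.3, 0.0, -5.1]
gripper_width: 0.0615
gripper_force: 45.0
```

>>> apply_moves --targets '[{"dp": [0.0001,0.0005,0],"yaw": 0},{"dp": [0.0002,0.001,0],"yaw": 0},{"dp": [0.0002,0.001,0],"yaw": 0}]'

```text
time_s: 12.73
tcp_pos: [0.5913, 0.1681, 0.0891]
eef_rot: [-180.0, 0.0, -99.2]
contact_force: [0.5, 0.1, -5.2]
gripper_width: 0.0622
gripper_force: 45.0
```

>>> apply_moves --targets '[{"dp": [0.0001,0.0006,0],"yaw": 0},{"dp": [0.0002,0.0012,0],"yaw": 0},{"dp": [0.0003,0.0015,0],"yaw": 0}]'

```text
time_s: 12.98
tcp_pos: [0.5915, 0.1692, 0.0891]
eef_rot: [180.0, -0.0, -99.2]
contact_force: [-0.6, -2.7, -4.4]
gripper_width: 0.062
gripper_force: 44.9
```

>>> apply_moves --targets '[{"dp": [0.0001,0.0006,0],"yaw": 0},{"dp": [0.0002,0.0012,0],"yaw": 0},{"dp": [0.0003,0.0015,0],"yaw": 0}]'

```text
time_s: 13.23
tcp_pos: [0.5915, 0.1694, 0.0891]
eef_rot: [179.9, -0.2, -99.2]
contact_force: [-0.0, -9.1, -1.2]
gripper_width: 0.062
gripper_force: 44.9
```

```bash
python3 - <<'E'
from plant import get_state,cams
import cv2
s=get_state();print(s['contact_force'],s['moment'],s['tcp_pos'])
c=cams.capture('side');cv2.imwrite('pics/s3.png',cv2.resize(c['image'][225:345,220:380,::-1],(800,600),interpolation=cv2.INTER_CUBIC))
E
```

```text
[-0.03248956 -9.13228824 -1.23717967] [-3.14626313 -0.22240861  0.15286943] [0.59151974 0.16942108 0.08912733]
```

View pics/s3.png

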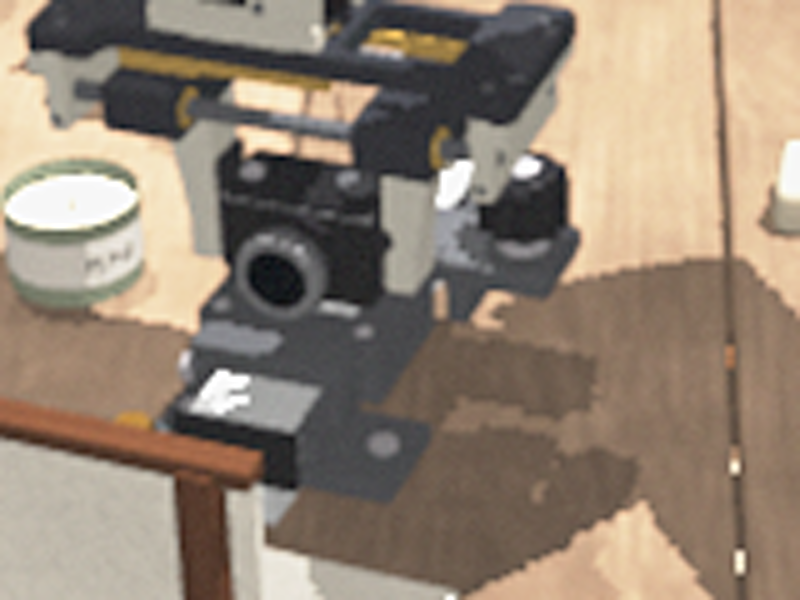

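Felt contact: 9 N at the collar, and the picture shows the saddle nose against it at about (270,370). I'll relax the push, set it down and release.

>>> apply_moves --targets '[{"dp": [-0.0001,-0.0005,-0.0003],"yaw": 0},{"dp": [-0.0001,-0.001,-0.0005],"yaw": 0},{"dp": [-0.0001,-0.001,-0.0005],"yaw": 0}]'

```text
time_s: 13.53
tcp_pos: [0.5915, 0.1693, 0.0886]
eef_rot: [180.0, -0.1, -99.2]
contact_force: [0.0, -4.5, -1.9]
gripper_width: 0.0619
gripper_force: 44.9
```

>>> apply_moves --targets '[{"dp": [0,0,0],"yaw": 0},{"dp": [0,0,0],"yaw": 0},{"dp": [0,0,0],"yaw": 0},{"dp": [0,0,0],"yaw": 0},{"dp": [0,0,0],"yaw": 0}]' --grip -1

```text
time_s: 13.95
tcp_pos: [0.5921, 0.1705, 0.0889]
eef_rot: [-180.0, 0.0, -99.2]
contact_force: [0.3, 0.1, -0.7]
gripper_width: 0.086
gripper_force: 0.0
```

```bash
python3 - <<'E'
from plant import get_state,cams
s=get_state();print(s['contact_force'],s['moment'],s['tcp_pos'],s['joints'])
E
```

```text
[ 0.29129459  0.13078628 -0.74009887] [ 0.00223327  0.01347804 -0.01376949] [0.59210451 0.17047025 0.08888976] [ 3.41972769e+01  2.32478508e+01 -1.81578250e+01 -1.79416303e-03
 -4.85345517e+01 -4.33784133e+01]
```

>>> apply_moves --targets '[{"dp": [0,0,0.005],"yaw": 0},{"dp": [0,0,0.02],"yaw": 0},{"dp": [0,0,0.045],"yaw": 0},{"dp": [0,0,0.075],"yaw": 0},{"dp": [0,0,0.1],"yaw": 0},{"dp": [0,0,0.11],"yaw": 0},{"dp": [0,0,0.11],"yaw": 0},{"dp": [0,0,0.11],"yaw": 0}]' --grip 0.14

```text
time_s: 14.62
tcp_pos: [0.5918, 0.1702, 0.1992]
eef_rot: [-179.9, 0.1, -99.2]
contact_force: [-1.1, -0.1, -0.9]
gripper_width: 0.0412
gripper_force: 0.0
```

```bash
python3 - <<'E'
from h import *
import cv2
s,c=wrist('w5');print(s['tcp_pos'],s['eef_rot'],s['gripper_width'])
B,_=cloud(c)
def sel(P,b): return P[np.all((P>np.array(b[::2]))&(P<np.array(b[1::2])),1)]
for nm,b in (('knob',(.48,.56,.08,.17,.086,.096)),('cam',(.54,.64,.12,.22,.102,.110))):
    Q=sel(B,b)
    if len(Q)<10: print(nm,len(Q)); continue
    print(nm,len(Q),[np.round(x,1) for x in cv2.minAreaRect((Q[:,:2]*1000).astype(np.float32))],np.array(cv2.minEnclosingCircle((Q[:,:2]*1000).astype(np.float32))[0]).round(1),np.median(Q[:,2]))
E
```

```text
[0.59180535 0.17019912 0.19918878] [-1.79949032e+02  7.56277477e-02 -9.92067787e+01] 0.041183157195275
knob 2667 [array([525.3, 138.3]), array([70. , 37.8]), np.float64(57.0)] [529.9 136.1] 0.09063987857931703
cam 5078 [array([591. , 172.1]), array([41.3, 61.9]), np.float64(80.5)] [590.4 168.8] 0.10587426312162795
```

```bash
python3 - <<'E'
from h import *
import cv2
B,C=cloud(dict(np.load('/tmp/w5.npz')))
k=(B[:,2]>.087)&(B[:,2]<.095)&(np.hypot(B[:,0]-.5174,B[:,1]-.1246)<.027)
Q=B[k];print(len(Q),cv2.minAreaRect((Q[:,:2]*1000).astype(np.float32)),cv2.minEnclosingCircle((Q[:,:2]*1000).astype(np.float32)))
E
```

```text
2592 ((516.3612670898438, 124.53427124023438), (36.35104751586914, 37.68870162963867), 84.46366882324219) ((516.3671875, 124.68804168701172), 19.032791137695312)
```

>>> apply_moves --targets '[{"dp": [-0.007,-0.004,0],"yaw": 7},{"dp": [-0.015,-0.01,0],"yaw": 14},{"dp": [-0.03,-0.02,0],"yaw": 21},{"dp": [-0.045,-0.03,0],"yaw": 28},{"dp": [-0.06,-0.038,0],"yaw": 35},{"dp": [-0.07,-0.044,0],"yaw": 42},{"dp": [-0.0747,-0.0459,0],"yaw": 49},{"dp": [-0.0747,-0.0459,0],"yaw": 56},{"dp": [-0.0747,-0.0459,0],"yaw": 63},{"dp": [-0.0747,-0.0459,0],"yaw": 70},{"dp": [-0.0747,-0.0459,0],"yaw": 77},{"dp": [-0.0747,-0.0459,0],"yaw": 84},{"dp": [-0.0747,-0.0459,0],"yaw": 90},{"dp": [-0.0747,-0.0459,0],"yaw": 90},{"dp": [-0.0747,-0.0459,0],"yaw": 90}]' --grip -0.18

```text
time_s: 15.92
tcp_pos: [0.5166, 0.1238, 0.1975]
eef_rot: [179.9, 0.1, -9.4]
contact_force: [0.6, 0.4, -0.3]
gripper_width: 0.0516
gripper_force: 0.0
```

>>> apply_moves --targets '[{"dp": [-0.0005,0.0005,-0.01],"yaw": 0},{"dp": [-0.0005,0.0005,-0.03],"yaw": 0},{"dp": [-0.0005,0.0005,-0.055],"yaw": 0},{"dp": [-0.0005,0.0005,-0.08],"yaw": 0},{"dp": [-0.0005,0.0005,-0.1],"yaw": 0},{"dp": [-0.0005,0.0005,-0.111],"yaw": 0},{"dp": [-0.0005,0.0005,-0.115],"yaw": 0},{"dp": [-0.0005,0.0005,-0.115],"yaw": 0},{"dp": [-0.0005,0.0005,-0.115],"yaw": 0}]'

```text
time_s: 16.67
tcp_pos: [0.5167, 0.1246, 0.0835]
eef_rot: [180.0, 0.0, -9.3]
contact_force: [0.5, -0.6, -0.2]
gripper_width: 0.0514
gripper_force: 0.0
```

>>> apply_moves --targets '[{"dp": [0,0,0],"yaw": 0},{"dp": [0,0,0],"yaw": 0},{"dp": [0,0,0],"yaw": 0},{"dp": [0,0,0],"yaw": 0},{"dp": [0,0,0],"yaw": 0},{"dp": [0,0,0],"yaw": 0}]' --grip 1 --squeeze 25

```text
time_s: 17.17
tcp_pos: [0.516, 0.1238, 0.084]
eef_rot: [179.9, 0.0, -9.2]
contact_force: [-3.6, -4.1, 5.9]
gripper_width: 0.0375
gripper_force: 25.0
```

```bash
cat > st.py <<'E'
from plant import get_state
import numpy as np
a=[get_state() for _ in range(1)][0]
print('t%.2f'%a['time_s'],'F',a['contact_force'].round(2),'M',a['moment'].round(3),'p',a['tcp_pos'].round(4),'yaw %.1f'%a['eef_rot'][2],'w %.4f'%a['gripper_width'],'j6 %.1f'%a['joints'][5])
E
python3 st.py
```

```text
t17.17 F [-3.63 -4.14  5.93] M [-1.837  1.133 -0.06 ] p [0.516  0.1238 0.084 ] yaw -9.2 w 0.0375 j6 46.1
```

>>> apply_moves --targets '[{"dp": [-0.0003,0,-0.0003],"yaw": -2},{"dp": [-0.0006,0,-0.0006],"yaw": -6},{"dp": [-0.0006,0,-0.0006],"yaw": -10},{"dp": [-0.0006,0,-0.0006],"yaw": -14},{"dp": [-0.0006,0,-0.0006],"yaw": -18}]'

```text
time_s: 17.58
tcp_pos: [0.5159, 0.124, 0.0838]
eef_rot: [180.0, -0.0, -27.4]
contact_force: [-2.8, -4.5, 7.6]
gripper_width: 0.0377
gripper_force: 25.0
```

```bash
python3 st.py
```

```text
t17.58 F [-2.85 -4.52  7.63] M [-1.877  0.974  0.146] p [0.5159 0.124  0.0838] yaw -27.4 w 0.0377 j6 27.9
```

>>> apply_moves --targets '[{"dp": [-0.0002,0,0.0006],"yaw": -4},{"dp": [-0.0004,0,0.0012],"yaw": -8},{"dp": [-0.0004,0,0.0015],"yaw": -12},{"dp": [-0.0004,0,0.0015],"yaw": -16}]'

```text
time_s: 17.92
tcp_pos: [0.516, 0.1241, 0.0846]
eef_rot: [-180.0, -0.1, -43.4]
contact_force: [3.8, -6.2, -3.3]
gripper_width: 0.0375
gripper_force: 25.0
```

```bash
python3 st.py
```

```text
t17.92 F [ 3.79 -6.21 -3.28] M [-2.147 -1.197  0.201] p [0.516  0.1241 0.0846] yaw -43.4 w 0.0375 j6 11.8
```

>>> apply_moves --targets '[{"dp": [0,0,0],"yaw": -4},{"dp": [0,0,0],"yaw": -8},{"dp": [0,0,0],"yaw": -12},{"dp": [0,0,0],"yaw": -16}]'

```text
time_s: 18.25
tcp_pos: [0.516, 0.1241, 0.0845]
eef_rot: [-180.0, -0.0, -59.4]
contact_force: [3.3, -6.3, -2.4]
gripper_width: 0.0376
gripper_force: 25.0
```

```bash
python3 st.py
```

```text
t18.25 F [ 3.3  -6.34 -2.45] M [-2.082 -1.132  0.197] p [0.516  0.1241 0.0845] yaw -59.4 w 0.0376 j6 -4.2
```

>>> apply_moves --targets '[{"dp": [0.0001,-0.0001,-0.0001],"yaw": -4},{"dp": [0.0002,-0.0002,-0.0003],"yaw": -8},{"dp": [0.0002,-0.0002,-0.0003],"yaw": -12},{"dp": [0.0002,-0.0002,-0.0003],"yaw": -16}]'

```text
time_s: 18.58
tcp_pos: [0.5161, 0.1241, 0.0844]
eef_rot: [-180.0, -0.0, -75.4]
contact_force: [1.3, -4.1, -0.8]
gripper_width: 0.0377
gripper_force: 25.0
```

```bash
python3 st.py
```

```text
t18.58 F [ 1.33 -4.11 -0.79] M [-1.59  -0.479  0.185] p [0.5161 0.1241 0.0844] yaw -75.4 w 0.0377 j6 -20.1
```

>>> apply_moves --targets '[{"dp": [0,0,0],"yaw": -4},{"dp": [0,0,0],"yaw": -8},{"dp": [0,0,0],"yaw": -12},{"dp": [0,0,0],"yaw": -16}]'

```text
time_s: 18.92
tcp_pos: [0.5161, 0.124, 0.0844]
eef_rot: [-180.0, -0.0, -91.4]
contact_force: [2.1, -3.9, -0.0]
gripper_width: 0.0372
gripper_force: 25.0
```

```bash
python3 st.py
```

```text
t18.92 F [ 2.09 -3.93 -0.03] M [-1.568 -0.53   0.15 ] p [0.5161 0.124  0.0844] yaw -91.4 w 0.0372 j6 -36.1
```

>>> apply_moves --targets '[{"dp": [0,0,0],"yaw": -4},{"dp": [0,0,0],"yaw": -8},{"dp": [0,0,0],"yaw": -12}]'

```text
time_s: 19.17
tcp_pos: [0.5161, 0.124, 0.0844]
eef_rot: [-180.0, -0.0, -103.4]
contact_force: [1.0, -4.7, -0.4]
gripper_width: 0.0375
gripper_force: 25.0
```

```bash
python3 st.py
```

```text
t19.17 F [ 1.02 -4.71 -0.45] M [-1.617 -0.655  0.173] p [0.5161 0.124  0.0844] yaw -103.4 w 0.0375 j6 -48.1
```

>>> apply_moves --targets '[{"dp": [0,0,0],"yaw": -4},{"dp": [0,0,0],"yaw": -8},{"dp": [0,0,0],"yaw": -12}]'

```text
time_s: 19.42
tcp_pos: [0.5161, 0.1241, 0.0844]
eef_rot: [-180.0, 0.0, -115.4]
contact_force: [0.7, -4.3, -0.3]
gripper_width: 0.0375
gripper_force: 25.0
```

```bash
python3 st.py
```

```text
t19.42 F [ 0.74 -4.3  -0.3 ] M [-1.563 -0.591  0.19 ] p [0.5161 0.1241 0.0844] yaw -115.4 w 0.0375 j6 -60.1
```

>>> apply_moves --targets '[{"dp": [0,0,0],"yaw": -4},{"dp": [0,0,0],"yaw": -8},{"dp": [0,0,0],"yaw": -12}]'

```text
time_s: 19.67
tcp_pos: [0.5161, 0.124, 0.0844]
eef_rot: [-180.0, 0.0, -127.4]
contact_force: [1.5, -4.7, -0.9]
gripper_width: 0.0375
gripper_force: 25.0
```

```bash
python3 st.py
```

```text
t19.67 F [ 1.46 -4.67 -0.86] M [-1.581 -0.57   0.158] p [0.5161 0.124  0.0844] yaw -127.4 w 0.0375 j6 -72.1
```

>>> apply_moves --targets '[{"dp": [0,0,0],"yaw": -4},{"dp": [0,0,0],"yaw": -8},{"dp": [0,0,0],"yaw": -12}]'

```text
time_s: 19.92
tcp_pos: [0.5161, 0.124, 0.0844]
eef_rot: [-180.0, 0.0, -139.4]
contact_force: [0.2, -4.5, -1.6]
gripper_width: 0.0378
gripper_force: 25.0
```

```bash
python3 st.py
```

```text
t19.92 F [ 0.16 -4.46 -1.59] M [-1.614 -0.539  0.263] p [0.5161 0.124  0.0844] yaw -139.4 w 0.0378 j6 -84.1
```

>>> apply_moves --targets '[{"dp": [0,0,0],"yaw": -4},{"dp": [0,0,0],"yaw": -8},{"dp": [0,0,0],"yaw": -12}]'

```text
time_s: 20.17
tcp_pos: [0.5161, 0.1241, 0.0844]
eef_rot: [-180.0, 0.0, -151.4]
contact_force: [1.6, -3.0, -0.4]
gripper_width: 0.0373
gripper_force: 25.0
```

```bash
python3 st.py
```

```text
t20.17 F [ 1.6  -2.98 -0.41] M [-1.585 -0.596  0.233] p [0.5161 0.1241 0.0844] yaw -151.4 w 0.0373 j6 -96.1
```

>>> apply_moves --targets '[{"dp": [0,0,0],"yaw": -4}]'

```text
time_s: 20.25
tcp_pos: [0.5161, 0.124, 0.0844]
eef_rot: [-180.0, 0.0, -155.4]
contact_force: [1.9, -3.4, -1.6]
gripper_width: 0.0375
gripper_force: 25.0
```

```bash
python3 st.py
```

```text
t20.25 F [ 1.91 -3.42 -1.61] M [-1.58  -0.577  0.283] p [0.5161 0.124  0.0844] yaw -155.4 w 0.0375 j6 -100.1
```

>>> apply_moves --targets '[{"dp": [0,0,0],"yaw": -3}]'

```text
time_s: 20.33
tcp_pos: [0.5161, 0.124, 0.0844]
eef_rot: [-180.0, 0.0, -158.4]
contact_force: [0.6, -4.0, 0.2]
gripper_width: 0.0375
gripper_force: 25.0
```

```bash
python3 st.py
```

```text
t20.33 F [ 0.57 -3.96  0.17] M [-1.641 -0.56   0.269] p [0.5161 0.124  0.0844] yaw -158.4 w 0.0375 j6 -103.1
```

>>> apply_moves --targets '[{"dp": [0,0,0],"yaw": -3}]'

```text
time_s: 20.42
tcp_pos: [0.5161, 0.124, 0.0844]
eef_rot: [-180.0, 0.0, -161.3]
contact_force: [0.7, -4.6, -0.7]
gripper_width: 0.0372
gripper_force: 25.0
```

```bash
python3 st.py
```

```text
t20.42 F [ 0.72 -4.63 -0.67] M [-1.596 -0.609  0.244] p [0.5161 0.124  0.0844] yaw -161.3 w 0.0372 j6 -106.1
```

>>> apply_moves --targets '[{"dp": [0,0,0],"yaw": -3}]'

```text
time_s: 20.5
tcp_pos: [0.5161, 0.124, 0.0844]
eef_rot: [-180.0, 0.0, -164.3]
contact_force: [1.2, -4.9, -0.1]
gripper_width: 0.0376
gripper_force: 25.0
```

```bash
python3 st.py
```

```text
t20.50 F [ 1.24 -4.91 -0.14] M [-1.592 -0.522  0.262] p [0.5161 0.124  0.0844] yaw -164.3 w 0.0376 j6 -109.1
```

The moment is now about 0.09 N m over the steady drag, so the clamp is snug. Releasing.

>>> apply_moves --targets '[{"dp": [0,0,0],"yaw": 0},{"dp": [0,0,0],"yaw": 0},{"dp": [0,0,0],"yaw": 0},{"dp": [0,0,0],"yaw": 0}]' --grip -0.18

```text
time_s: 20.83
tcp_pos: [0.516, 0.1248, 0.0843]
eef_rot: [180.0, 0.0, -164.1]
contact_force: [0.2, 1.0, 0.2]
gripper_width: 0.0509
gripper_force: 0.0
```

>>> apply_moves --targets '[{"dp": [0,0,0.005],"yaw": 0},{"dp": [0,0,0.02],"yaw": 0},{"dp": [0,0,0.045],"yaw": 0},{"dp": [0,0,0.075],"yaw": 0},{"dp": [0,0,0.1],"yaw": 0},{"dp": [0,0,0.12],"yaw": 0},{"dp": [0,0,0.12],"yaw": 0},{"dp": [0,0,0.12],"yaw": 0}]'

```text
time_s: 21.5
tcp_pos: [0.5163, 0.1249, 0.2058]
eef_rot: [179.9, 0.2, -164.2]
contact_force: [0.5, -0.1, -1.7]
gripper_width: 0.0516
gripper_force: 0.0
```

```bash
python3 - <<'E'
from plant import get_state,cams
from h import *
import cv2
s=get_state();print(s['contact_force'],s['tcp_pos'])
c=cams.capture('side');cv2.imwrite('pics/s4.png',cv2.resize(c['image'][195:345,180:380,::-1],(800,600),interpolation=cv2.INTER_CUBIC))
B,_=cloud(cams.capture('scene'));k=(B[:,2]>.083)&(B[:,2]<.097)&(np.hypot(B[:,0]-.517,B[:,1]-.125)<.03);print(cv2.minEnclosingCircle((B[k][:,:2]*1000).astype(np.float32)))
E
```

```text
[ 0.47092117 -0.08921057 -1.66709384] [0.5163349  0.12487807 0.20582203]
((515.0845947265625, 120.34577941894531), 19.72429656982422)
```

View pics/s4.png

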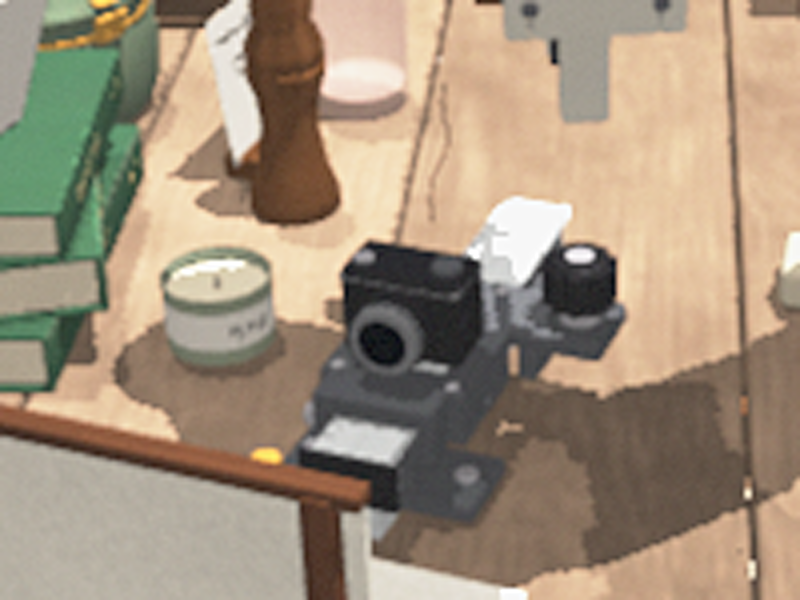

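The saddle is seated against the collar (about (375,410)) with the gripper clear, so I'm handing in.

```bash
python3 -c "
from plant import r
print(r.close_job())"
```

```text
the job is handed in; nothing more can be done
None
```

I slid the saddle on until it touched the stop collar, tightened the clamp to about 0.09 N m over its drag, let go, and handed the job in at about 21.5 s; no verdict came back.

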